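# Close the driver-bit kit at the repair cafe

## Task

Close the driver-bit kit: the flat bit tray has been left askew on the mat beside its aluminium sleeve. Push it along the surface with your fingertips, nose first, into line with the sleeve's open end and on in until its grey end plate is fully home against the rim. Do not lift or tip the tray, leave the other things on the table where they are, and finish with the hand clear.

Things in the scene. Friction and masses are not known exactly. Their poses are not given: they have to be found in the camera images.
- tray: The bit tray, loose on the mat: flat solid black plastic block 86 mm wide (x), 160 mm long (y), 17 mm high, rows of steel bits lying in slots on top (21 mm high), a grey plate across its tail. About 0.24 kg; slides with friction about 0.6; too wide to grip, its long sides and end plate can be pushed with the outside of the fingers. Origin: centre of the block's underside. +y points to the nose, z up.
- tray_nose (a point): Middle of the tray's nose face (80 mm ahead of the tray's origin along +y, 8.5 mm up). The nose's two corners are bevelled, 9 mm in x by 10 mm in y.
- tray_tail (a point): Middle of the outer face of the tray's grey end plate (85 mm behind the tray's origin along -y, 13 mm up), the face to push on to send the tray in. The plate is 98 mm wide, 5 mm thick, 26 mm high.
- sleeve: The kit's aluminium sleeve, screwed to the table: a flat box 98 mm wide (x), 169 mm long (y), 26 mm high, walls 3 mm, open at one end only; inside 92 mm wide, 24 mm high, floor level with the mat (no step), so the tray has 3 mm to spare each side. Origin at table height in the middle of the open end; +y points in. Tray home: its origin at x = 0, y = +80 mm here, end plate against the rim.
- sleeve_mouth (a point): Middle of the sleeve's open end, 12 mm up. At the start the tray's origin lies 110 to 165 mm in front of it (along the sleeve's -y) and 35 to 75 mm off the sleeve's centre line towards the sleeve's -x (the robot's side), turned up to 0.4 rad either way from the sleeve's direction.
- iron: Bystander: white steam iron without cord, standing on its sole, 240 x 108 x 126 mm high, at the left, nearer the robot. Origin under the middle of the sole, +x to its nose.
- torch: Bystander: black torch lying down, 120 mm long, 33 mm thick, on the robot's side of the sleeve. Origin under its middle, +x to the lens.
- pliers: Bystander: combination pliers with red handles lying flat, 175 x 60 x 14 mm, to the right of the tray. Origin near the pivot, +x to the jaws.
- screwdriver: Bystander: black-handled screwdriver lying down, 200 mm long, 26 mm thick, beyond the tray. Origin under its middle, +x to the tip.
- screw_dish: Bystander: round steel dish for screws, 100 mm across, 24 mm high, beyond the sleeve's mouth. Origin under its centre.
- tape_roll: Bystander: roll of black tape lying flat, 84 mm across, 19 mm high, to the right of the tray on the robot's side. Origin under its centre.
- multimeter: Bystander: grey multimeter lying on its back, 82 x 165 x 48 mm high, to the left of the sleeve. Origin under its centre, +y to the display end.
Things that resemble listed ones, but are neither listed nor needed, are in the scene too. Leave any green or red look-alike of the tray alone.

How it is judged:
By the outcome, as a careful person would: the job done as asked, in the order asked, and still so for the second after the job is handed in, with the robot touching nothing.
It also fails if it takes over 50 s, if anything falls off the work surface, if the arm or the gripper's body presses on something with over 40 N, if the wrist force passes 120 N, or if a joint passes its speed limit or range.

## Robot

A 6-joint arm with a two-finger parallel gripper is mounted at the origin on the work surface. World frame = base frame: x ahead of the robot, y to its left, z up, the work surface at z = 0. Lengths are in mm, angles in rad, forces in N, time in s.
With the tool pointing down it reaches from about 375 to 900 mm from the base axis. Payload 3.1 kg.
Tool frame: the origin (TCP) lies midway between the tips of the shut fingers; the grasp point (between the pads) lies 19 mm behind it (ctrl.grasp_offset is the distance from the TCP to the grasp point, in mm); z points along the fingers, y is the direction in which the jaws open and shut (so a half turn about z gives the same grasp; the last joint's range is limited). The gripper opens to 87 mm and grips with 3 to 60 N. Pads are 19 mm wide; open, the fingers measure 117 mm over their backs; the gripper's body (75 mm by 190 mm) begins 51 mm behind the grasp point.
Start: joints at [1.002, 0.527, 1.433, -0, 1.181, -0.178], TCP at [238.038, 577.871, 222.548] pointing down, gripper open.
Joint ranges: [-3.08, 3.08], [-0.75, 2.2], [0.22, 2.44], [-1.43, 4.57], [0, 2.65], [-2.85, 2.85]. Speed limits (rad/s): [2.79, 2.79, 3.14, 3.14, 3.14, 3.14].

## Interface

Orientations are given as a rotation vector (axis times angle).
In Python, from rig import ctrl, eoat, planner, sense, imaging, finish_job gives the robot as it stands. Calls block until the motion is done:
- ctrl.movep(position, orientation): joint-space move of the TCP to a pose.
- ctrl.move_l(position, orientation=None, vel=150, stop_force=None): straight line of the TCP; orientation=None keeps the orientation; vel is the mean speed in mm/s. With stop_force (N) it stops when the force on the tool has changed by that much, and returns True; else False.
- ctrl.movej(angles): joint-space move.
- eoat.command_gripper(opening, force=None): finger opening in mm; force is the grip in N (None keeps the last); returns when the fingers have stopped.
- ctrl.dwell(seconds).
- planner.ik(position, orientation): joint angles nearest the present ones, or None.
- sense(): the state.
- imaging.capture(name): name is "scene" or "top" or "wrist"; returns (picture, depth): 480x640x3 uint8, red, green, blue; 480x640 float32, mm along the optical axis (not along the pixel's ray), 0 where there is no reading.
- imaging.get_calibration(name): a dict with "K" (3x3 intrinsics, pixels), "origin" and "rotation" of the camera in the world. Camera axes: x right, y down, z forward; pixel columns grow to the right and rows downward; lengths in mm; the calibration is good to about 2 mm. A picture is of the moment at which its call begins: read the wrist's pose just before it. get_calibration takes no time and is no camera call; for the wrist camera it gives the pose at the moment of the call.
A pose or a line that the arm cannot do raises ctrl.MotionError and nothing moves.
- finish_job(): hands the job in, once; it reports no verdict.
Trained networks look in the newest picture that a camera, given by its name, has taken for a name from the list of things; names that differ only in an ending like _2 or _b are one class to them, and where a whole thing is asked for, a point or a joint stands for the part that bears it (a point fixed in the world has none). Each returns a list of dicts, best first, with "p" (0 to 1); they miss things now and then, are a little off and sometimes report something else, mostly with a low value. They report only what shows in the picture. A call takes as long as a camera call. They do not tell look-alikes from the thing itself.
- imaging.outline_of(target, camera): "pixels" (480x640 bool, what is visible of it) and "box" ([left, top, right, bottom] in pixels, round what is visible of it).
The state is a dict: "t": time; "joint_pos": joint angles; "joint_vel": joint speeds; "joint_efforts": joint torques, N m; "tool_pos": TCP position; "eef_rot": TCP orientation; "contact_force": force on the tool from outside, world axes, zero at the start; "moment": the same for the moment, N m; "grip_width": finger opening in mm.
Only numpy, scipy, OpenCV 4.12 (cv2) and the standard library are available. Lean on these libraries where they do the work, as an engineer would, in place of code of your own. Each camera call takes 0.05 s, during which the arm holds its last target. There are 200 camera calls.

## Working session

There is one attempt and no reset: what is moved stays moved. The work goes in short steps, each a Python script; the robot and the scene stay as the last script left them, time stands still between calls to the robot, and variables do not carry over. Pictures are saved under pics/ and viewed, about 8 in all and at most 12, crops included, and the job is handed in when it is done.

```bash
mkdir -p pics; ls; cat > h.py <<'E'
import numpy as np, cv2
from rig import ctrl, eoat, planner, sense, imaging, finish_job
def cloud(depth, cal):
    K=np.array(cal["K"]);R=np.array(cal["rotation"]);o=np.array(cal["origin"])
    v,u=np.mgrid[:480,:640]
    c=np.stack([(u-K[0,2])/K[0,0]*depth,(v-K[1,2])/K[1,1]*depth,depth],-1)
    return c@R.T+o
E
python3 - <<'E'
from h import *
for n in("top","scene"):
    im,d=imaging.capture(n);cal=imaging.get_calibration(n)
    cv2.imwrite(f"pics/{n}0.png",im[:,:,::-1]);np.savez(f"{n}0.npz",im=im,d=d)
    P=cloud(d,cal);print(n,cal["origin"])
    for t in("tray","sleeve")+(("iron","torch","pliers","screwdriver","screw_dish","tape_roll","multimeter") if n=="top" else ()):
        for r in imaging.outline_of(t,n)[:3]:
            m=r["pixels"]&(d>0);q=P[m]
            if len(q)==0: continue
            rect=cv2.minAreaRect(q[:,:2].astype(np.float32))
            print(t,round(r["p"],2),r["box"],np.round(np.median(q,0)),"z95",np.percentile(q[:,2],95).round(),np.round(rect[0]),np.round(rect[1]),round(rect[2],1))
print(sense()["t"])
E
```

```text
picsTraceback (most recent call last):
  File "<stdin>", line 5, in <module>
  File "h.py", line 7, in cloud
    return c@R.T+o
           ~~~~~^~
ValueError: operands could not be broadcast together with shapes (480,640) (3,)
```

View pics/top0.png

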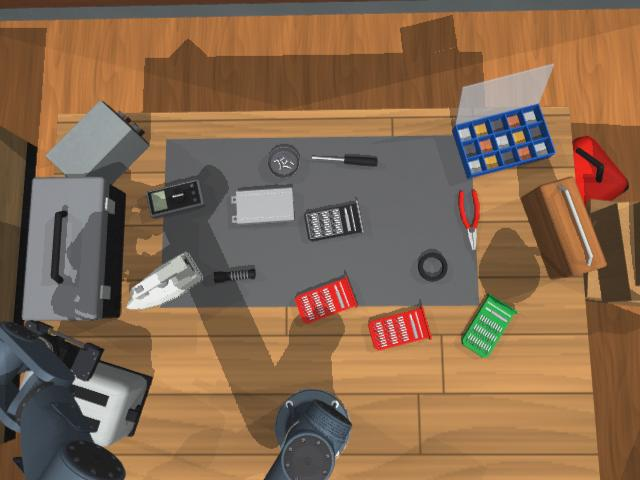

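The top view shows the black tray at about (333,222), with its grey plate at the right end (358,217). The sleeve is at (264,205). The three look-alikes are red at (325,300) and (400,328), and green at (488,326). Only the black tray fits the description. The robot's base is at (313,430).

```bash
sed -i 's/R=np.array(cal\["rotation"\])/R=np.array(cal["rotation"]);R=R if R.ndim==2 else cv2.Rodrigues(R)[0]/' h.py
python3 - <<'E'
from h import *
for n in("top","scene"):
    im,d=imaging.capture(n);cal=imaging.get_calibration(n)
    cv2.imwrite(f"pics/{n}0.png",im[:,:,::-1]);np.savez(f"{n}0.npz",im=im,d=d)
    P=cloud(d,cal);print(n,cal["origin"],cal["rotation"])
    for t in("tray","sleeve")+(("iron","torch","pliers","screwdriver","screw_dish","tape_roll","multimeter") if n=="top" else ()):
        for r in imaging.outline_of(t,n)[:4]:
            m=r["pixels"]&(d>0);q=P[m]
            if len(q)==0: continue
            rect=cv2.minAreaRect(q[:,:2].astype(np.float32))
            print(t,round(r["p"],2),r["box"],np.round(np.median(q,0)),"z95",np.percentile(q[:,2],95).round(),np.round(rect[0]),np.round(rect[1]),round(rect[2],1))
im=cv2.imread("pics/top0.png")[140:280,190:400]
cv2.imwrite("pics/crop1.png",cv2.resize(im,None,fx=3.8,fy=3.8,interpolation=cv2.INTER_CUBIC))
print(sense())
E
```

```text
top [ 311.6757633   -46.43832728 1521.50491178] [-2.12791627  2.14377516 -0.13146961]
tray 0.92 [304.9, 205.3, 360.8, 242.4] [584. -67.  18.] z95 25.0 [587. -65.] [ 89. 166.] 9.7
tray 0.62 [459.9, 292.3, 519.9, 357.8] [ 278. -507.   19.] z95 25.0 [ 277. -512.] [ 99. 173.] 58.4
tray 0.57 [295.4, 278.5, 354.3, 324.1] [352. -41.  19.] z95 25.0 [353. -40.] [ 91. 170.] 20.8
tray 0.56 [368.5, 307.4, 432.2, 352.5] [ 271. -252.   19.] z95 25.0 [ 271. -254.] [ 91. 169.] 14.4
sleeve 0.71 [228.1, 190.8, 293.5, 222.9] [636. 140.  26.] z95 31.0 [636. 147.] [100. 190.] 2.8
sleeve 0.3 [266.9, 150.6, 302.7, 180.0] [774.  84.   7.] z95 24.0 [769.  82.] [96. 98.] 76.0
iron 0.69 [128.1, 251.6, 206.2, 308.9] [402. 408.  64.] z95 127.0 [397. 442.] [103. 238.] 33.1
torch 0.84 [214.9, 267.0, 255.8, 283.4] [429. 225.  26.] z95 34.0 [430. 230.] [ 35. 127.] 5.3
torch 0.74 [309.2, 154.7, 378.3, 168.2] [ 776. -135.   20.] z95 29.0 [ 779. -103.] [198.  26.] 84.6
pliers 0.7 [457.2, 191.4, 481.2, 246.9] [ 598. -475.   12.] z95 18.0 [ 592. -475.] [181.  60.] 3.4
screwdriver 0.74 [303.7, 203.2, 362.6, 240.8] [585. -
[... 1185 characters left out ...]
0 [641. 137.] [ 99. 173.] 3.3
{'t': 0.7, 'joint_pos': array([ 1.00150315e+00,  5.27448305e-01,  1.43266430e+00,  2.32125299e-06,
        1.18141532e+00, -1.78490974e-01]), 'joint_vel': array([ 0.00148724,  0.00217139, -0.00022354,  0.00220875,  0.00127275,
       -0.00044383]), 'joint_efforts': array([ 2.35180187e-04, -4.39862573e+01, -1.76951444e+01,  6.32512663e-02,
        5.04541397e-02, -5.37446670e-05]), 'tool_pos': array([238.04566198, 577.88680121, 222.59158503]), 'eef_rot': array([6.09968851e-01, 3.08178623e+00, 9.58910024e-05]), 'contact_force': array([-0.14927888,  0.46628917,  0.0431842 ]), 'moment': array([-0.0287937 , -0.04605811, -0.03103643]), 'grip_width': 87.23208817997697}
```

View pics/crop1.png

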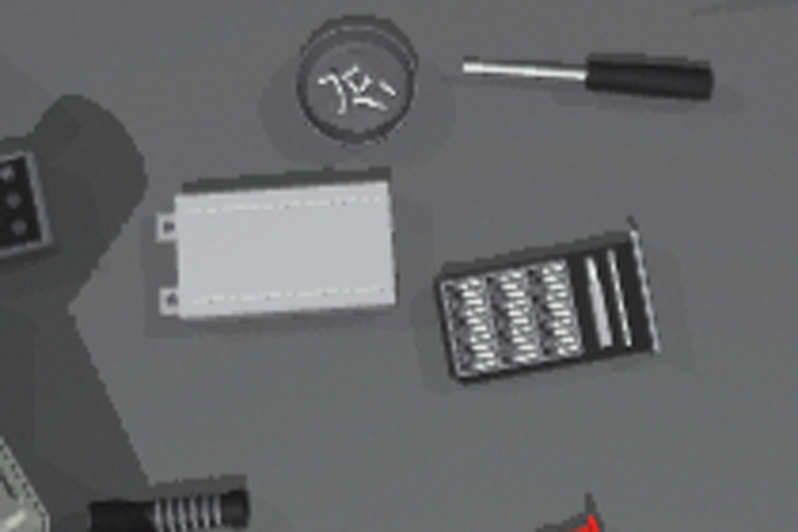

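The crop confirms it: black tray at crop (545,310), nose left and plate right, and the sleeve's open end at crop x≈392, facing the tray. I'll go over it with the wrist camera for a closer measurement.

```bash
cat >> h.py <<'E'
from scipy.optimize import least_squares
TRAY=np.array([[-43,-80],[-49,-80],[-49,-85],[49,-85],[49,-80],[43,-80],[43,70],[34,80],[-34,80],[-43,70]],float)
SLV=np.array([[-49,0],[49,0],[49,169],[-49,169]],float)
def R2(a): return np.array([[np.cos(a),-np.sin(a)],[np.sin(a),np.cos(a)]])
def fit(poly,pts,x0):
    pf=poly.astype(np.float32).reshape(-1,1,2)
    def res(p):
        q=(pts-p[:2])@R2(p[2])
        return [cv2.pointPolygonTest(pf,(float(a),float(b)),True) for a,b in q]
    r=least_squares(res,x0,loss="soft_l1",f_scale=1.5,x_scale=[1,1,.01],diff_step=1e-4)
    return r.x,np.median(np.abs(r.fun))
def locate(cam,save,guess,h={"tray":14,"sleeve":22}):
    """guess: {name:(x,y,theta)}; theta = heading of +y measured from world +y (ccw)"""
    cal=imaging.get_calibration(cam);im,d=imaging.capture(cam)
    cv2.imwrite(save,im[:,:,::-1]);P=cloud(d,cal);out={}
    for n,g in guess.items():
        poly=TRAY if n=="tray" else SLV
        q=(P[:,:,:2]-np.array(g[:2]))@R2(g[2])
        lo,hi=poly.min(0)-15,poly.max(0)+15
        m=(d>0)&(P[:,:,2]>h[n])&(P[:,:,2]<36)&np.all((q>lo)&(q<hi),-1)
        cs=cv2.findContours(m.astype(np.uint8),cv2.RETR_EXTERNAL,cv2.CHAIN_APPROX_NONE)[0]
        c=max(cs,key=cv2.contourArea)[:,0]
        c=c[(c[:,0]>2)&(c[:,0]<637)&(c[:,1]>2)&(c[:,1]<477)]
        pts=P[c[:,1],c[:,0],:2]
        out[n],e=fit(poly,pts,np.array(g,float));print(n,np.round(out[n],3),"med|res|",round(e,2),len(pts),"medz",np.median(P[m][:,2]).round(1))
    if len(out)==2:
        s,t=out["sleeve"],out["tray"]
        print("rel tray in sleeve",np.round((t[:2]-s[:2])@R2(s[2]),1),round(t[2]-s[2],3))
    return out
def down(phi): return np.array([-np.sin(phi/2),np.cos(phi/2),0])*np.pi   # tool down, jaws along heading phi
E
python3 - <<'E'
from h import *
try:
    ctrl.movep([560,0,380],down(0.05))
except ctrl.MotionError as e: print(e)
g={"sleeve":(640,53,.049),"tray":(587,-65,.169)}
locate("wrist","pics/w1.png",g); locate("top","pics/t1.png",g)
print(sense()["t"],sense()["tool_pos"],imaging.get_calibration("wrist")["origin"])
E
```

```text
sleeve [6.43936e+02 5.20100e+01 6.10000e-02] med|res| 0.64 332 medz 26.3
tray [ 5.88383e+02 -6.50690e+01  1.76000e-01] med|res| 0.68 316 medz 18.4
rel tray in sleeve [ -62.5 -113.5] 0.115
sleeve [6.35743e+02 5.06930e+01 2.20000e-02] med|res| 2.7 93 medz 26.6
tray [ 5.85614e+02 -6.24480e+01  1.54000e-01] med|res| 3.09 150 medz 18.9
rel tray in sleeve [ -52.6 -112. ] 0.132
3.2167 [559.94411608   0.76590168 379.81906469] [488.46562603  -3.44038484 542.64916243]
```

View pics/w1.png

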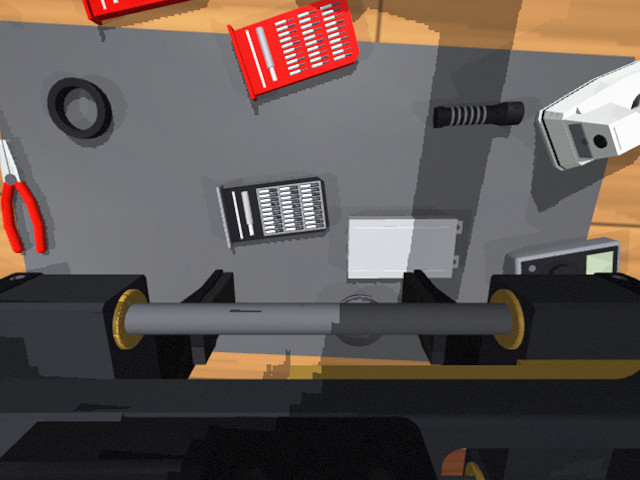

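The wrist view shows the tray at (270,210) and the sleeve at (402,248), with its mouth at the left edge (348). Its residuals are 0.7 mm, so I trust it over the top camera, which the arm now blocks. I'll push the long side with both open fingers, which squares the tray up, and stop 5 mm short.

```bash
cat >> h.py <<'E'
S=np.array([643.9,52.0,.061])
def W(x,y,z,S=S): return [*(S[:2]+R2(S[2])@np.array([x,y],float)),z]
E
python3 - <<'E'
from h import *
o=down(S[2])
ctrl.movep(W(-140,-109,60),o)
ctrl.move_l(W(-140,-109,7),vel=80,stop_force=15)
print(sense()["tool_pos"],sense()["contact_force"])
print("stop",ctrl.move_l(W(-58,-109,7),vel=40,stop_force=25),sense()["tool_pos"],sense()["contact_force"])
ctrl.move_l(W(-75,-109,7),vel=60)
ctrl.movep(W(-80,-52,330),o)
locate("wrist","pics/w2.png",{"sleeve":S,"tray":(*W(-5,-113,0)[:2],S[2])})
print(sense()["t"])
E
```

```text
[510.99717065 -65.37431876   7.11391824] [ 0.12262804 -0.09775239  0.12677121]
stop False [592.58273482 -60.33968999   7.05629347] [-0.92980895  0.44038208 -0.33356742]
sleeve [6.43542e+02 5.20460e+01 6.00000e-02] med|res| 0.75 379 medz 26.4
tray [ 6.46257e+02 -6.63220e+01  5.90000e-02] med|res| 0.39 331 medz 18.3
rel tray in sleeve [  -4.3 -118.3] -0.001
9.2
```

View pics/w2.png

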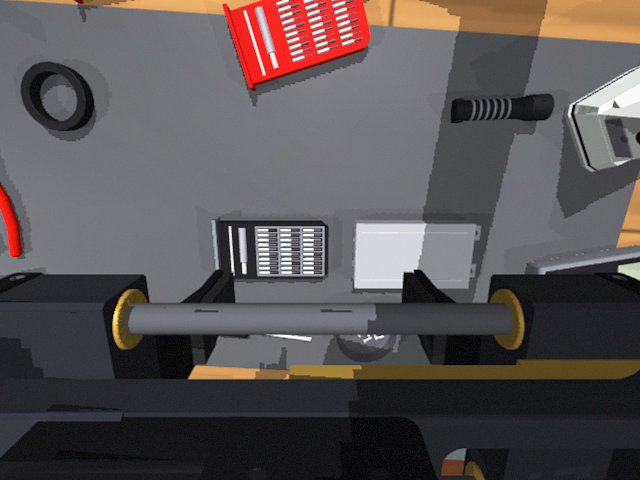

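The picture shows the tray square in front of the sleeve (tray at (272,250), mouth edge at x≈355). It is 4.3 mm short laterally and parallel to 0.001 rad. Next I'll finish the side push, then push the tail to just before the mouth and check.

```bash
python3 - <<'E'
from h import *
S=np.array([643.7,52.0,.0605]); o=down(S[2])
ctrl.movep(W(-75,-113,40,S),o)
ctrl.move_l(W(-75,-113,7,S),vel=80,stop_force=15)
print(ctrl.move_l(W(-53.5,-113,7,S),vel=25,stop_force=25))
ctrl.move_l(W(-75,-113,7,S),vel=60)
ctrl.move_l(W(-75,-113,60,S),vel=120)
# tail push: jaws across, fingers on the plate
print("ik",[planner.ik(W(0,-240,60,S),down(S[2]+a)) for a in (np.pi/2,-np.pi/2)])
ctrl.movep(W(-80,-52,330,S),o)
locate("wrist","pics/w3.png",{"sleeve":S,"tray":(*W(0,-118,0)[:2],S[2])})
print(sense()["t"],sense()["joint_pos"])
E
```

```text
False
ik [array([-0.44050037,  0.79835933,  1.38706137,  0.        ,  0.95617195,
        2.64059229]), array([-4.40500367e-01,  7.98359334e-01,  1.38706137e+00, -4.44089210e-16,
        9.56171952e-01, -5.01000367e-01])]
sleeve [6.43415e+02 5.20170e+01 5.50000e-02] med|res| 0.7 379 medz 26.4
tray [ 6.50034e+02 -6.58200e+01  5.80000e-02] med|res| 0.35 329 medz 18.3
rel tray in sleeve [ 1.00e-01 -1.18e+02] 0.003
14.1333 [-2.05980786e-01  3.43565391e-01  1.44157950e+00 -1.27053136e-04
  1.36103530e+00 -1.83676342e+00]
```

The tray is now at x = 0.1 mm, 0.003 rad. Next is the tail push with two fingers across the plate.

```bash
python3 - <<'E'
from h import *
S=np.array([643.6,52.0,.059]); o=down(S[2]-np.pi/2)
eoat.command_gripper(50)
ctrl.movep(W(0,-240,60,S),o)
ctrl.move_l(W(0,-240,8,S),vel=80,stop_force=15)
f=ctrl.move_l(W(0,-30,8,S),vel=50,stop_force=15); s=sense()
print("stop",f,s["tool_pos"],s["contact_force"],s["t"])
if not f:
    f=ctrl.move_l(W(0,-11,8,S),vel=15,stop_force=20); s=sense()
    print("home",f,"sleeve-frame",(s["tool_pos"][:2]-S[:2])@R2(S[2]),s["contact_force"],s["t"])
    ctrl.move_l(W(0,-45,8,S),vel=60); ctrl.move_l(W(0,-45,100,S),vel=120)
    ctrl.movep(W(-80,-52,330,S),down(S[2]))
    locate("wrist","pics/w4.png",{"sleeve":S})
    im,d=imaging.capture("scene"); cv2.imwrite("pics/s4.png",cv2.resize(im[180:340,230:480,::-1],None,fx=3,fy=3,interpolation=cv2.INTER_CUBIC))
    print(sense()["t"])
E
```

```text
stop False [645.38051366  22.00858042   8.00468157] [ 0.7984027  -1.57476172 -0.65303783] 21.4583
home False sleeve-frame [ 5.38073732e-03 -1.44339863e+01] [ -1.01530308 -11.26344436   0.09347122] 22.875
sleeve [6.4167e+02 4.8444e+01 4.2000e-02] med|res| 1.78 387 medz 26.3
26.0417
```

View pics/w4.png

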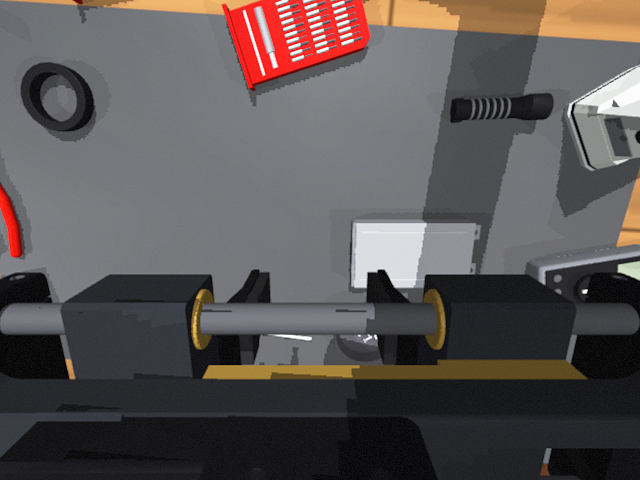

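View pics/s4.png

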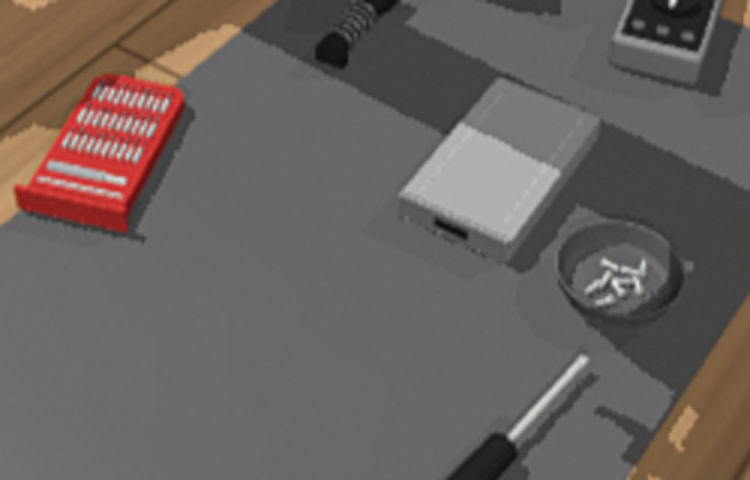

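Both pictures show the grey plate on the sleeve's mouth (wrist (352,255), scene crop (455,225)) and the neighbours unmoved. The last push was blocked at 11 N, so I'll do one firmer press to confirm the plate is seated, then clear the hand.

```bash
python3 - <<'E'
from h import *
S=np.array([643.6,52.0,.059]); o=down(S[2]-np.pi/2)
ctrl.movep(W(0,-45,60,S),o); ctrl.move_l(W(0,-45,8,S),vel=80)
f=ctrl.move_l(W(0,-5,8,S),vel=20,stop_force=22); s=sense()
print("firm",f,(s["tool_pos"][:2]-S[:2])@R2(S[2]),s["contact_force"])
ctrl.move_l(W(0,-45,8,S),vel=60); ctrl.move_l(W(0,-45,100,S),vel=120)
ctrl.movep(W(-80,-52,330,S),down(S[2]))
cal=imaging.get_calibration("wrist");im,d=imaging.capture("wrist");P=cloud(d,cal)
q=(P[:,:,:2]-S[:2])@R2(S[2]); m=(d>0)&(P[:,:,2]>22)&(P[:,:,2]<36)&(abs(q[:,:,0])<40)&(q[:,:,1]>-40)&(q[:,:,1]<190)
print("y extent",np.percentile(q[m][:,1],[.2,99.8]))
print("x extent near mouth",np.percentile(q[m&(q[:,:,1]<5)][:,0],[1,99]))
ctrl.dwell(.5); print(sense()["t"],sense()["contact_force"]); 
E
```

```text
firm True [ 2.69293533e-03 -1.48278070e+01] [-0.73785587 -1.78785537  1.44089535]
y extent [ -4.89681244 168.89553729]
x extent near mouth [-38.78218759  38.92036846]
33.5167 [-0.42261637  0.06141181  0.36819786]
```

The extent runs from −4.9 to 168.9 mm. That matches the 5 mm plate flush on the rim of a 169 mm sleeve.

```bash
python3 -c "
from h import *
finish_job()"
```

```text
the job is handed in; nothing more can be done
```

The bit tray is fully home in its sleeve with the grey end plate against the rim, and I handed the job in at about 34 s of the 50 s allowed.

**What I did:** I pushed the tray's long side with both open fingertips until it was on the sleeve's centre line. A check there showed it 0.1 mm off and 0.003 rad askew. I then pushed the end plate with two fingers until the tray stopped, and pressed once more to be sure it was seated.

**Last checks:**
- **Seating:** the firm press stopped on its 22 N limit at the place where the first push had stopped (-14.8 mm against -14.4 mm). Depth readings put the plate face 4.9 mm in front of the rim, against its 5 mm thickness.
- **Hand and other things:** the hand is clear and the tool force is near zero. In the pictures after insertion, the things in view had not moved. I compared them by eye only and did not measure them again.

**Disagreements:**
- The top camera's second fit, with the arm in its view, put the tray about 10 mm nearer the sleeve's centre line than the wrist camera did. I used the wrist camera.
- The sleeve outline fit after insertion was poor (1.8 mm residual), because the plate had by then lengthened the outline. I used the direct length reading instead.

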